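# Line up the porcelain pill jars by size on their stand

### The job

The four porcelain pill jars have dried on the steel tray: put them back on the pale wood jar stand in order of size, each upright in the middle of the felt pad that matches it, the smallest jar on the smallest pad up to the largest jar on the largest pad. They are porcelain, so set each one down gently, never drop or tip one, and leave the copper bowl and the glass beaker where they stand.

Things in the scene. Friction and masses are not known exactly. Their poses are not given: they have to be found in the camera images.
- jar_small: The smallest of the four white-and-blue porcelain jars, round, lid fixed on with a blue rim: 34 mm diameter, straight wall from the foot up to 30 mm (grip it there), domed lid and knob above, 46 mm tall, up to 75 g. Origin: centre of underside, z up. Starts on a flat steel tray (rim 12 mm high) in any of four places, 2 by 2; centres at least 115 mm apart along the tray, 80 mm across it.
- jar_medium: The second smallest of the four white-and-blue porcelain jars, round, lid fixed on with a blue rim: 42 mm diameter, straight wall from the foot up to 42 mm (grip it there), domed lid and knob above, 60 mm tall, up to 125 g. Origin: centre of underside, z up. Starts on a flat steel tray (rim 12 mm high) in any of four places, 2 by 2; centres at least 115 mm apart along the tray, 80 mm across it.
- jar_large: The second largest of the four white-and-blue porcelain jars, round, lid fixed on with a blue rim: 50 mm diameter, straight wall from the foot up to 53 mm (grip it there), domed lid and knob above, 74 mm tall, up to 200 g. Origin: centre of underside, z up. Starts on a flat steel tray (rim 12 mm high) in any of four places, 2 by 2; centres at least 115 mm apart along the tray, 80 mm across it.
- jar_largest: The largest of the four white-and-blue porcelain jars, round, lid fixed on with a blue rim: 58 mm diameter, straight wall from the foot up to 64 mm (grip it there), domed lid and knob above, 88 mm tall, up to 300 g. Origin: centre of underside, z up. Starts on a flat steel tray (rim 12 mm high) in any of four places, 2 by 2; centres at least 115 mm apart along the tray, 80 mm across it.
- pad_small: Round dark green felt pad for the smallest of the four jars: 44 mm diameter, 3 mm thick, at one end of the row, 68 mm (centres) from the next. Origin: centre of its underside, 30 mm above the table; x along the row to the largest pad. The pads are fixed in a straight row, by size, on the fixed pale wood jar stand (308 by 92 mm), which may lie at any angle, left or right of the robot, the tray on the other side.
- pad_medium: Round dark green felt pad for the second smallest of the four jars: 52 mm diameter, 3 mm thick, second in the row, 68 mm (centres) from the smallest pad. Origin: centre of its underside, 30 mm above the table; x along the row to the largest pad. The pads are fixed in a straight row, by size, on the fixed pale wood jar stand (308 by 92 mm), which may lie at any angle, left or right of the robot, the tray on the other side.
- pad_large: Round dark green felt pad for the second largest of the four jars: 60 mm diameter, 3 mm thick, third in the row, 76 mm (centres) from the second. Origin: centre of its underside, 30 mm above the table; x along the row to the largest pad. The pads are fixed in a straight row, by size, on the fixed pale wood jar stand (308 by 92 mm), which may lie at any angle, left or right of the robot, the tray on the other side.
- pad_largest: Round dark green felt pad for the largest of the four jars: 68 mm diameter, 3 mm thick, at the other end of the row, 84 mm (centres) from the third. Origin: centre of its underside, 30 mm above the table; x along the row to the largest pad. The pads are fixed in a straight row, by size, on the fixed pale wood jar stand (308 by 92 mm), which may lie at any angle, left or right of the robot, the tray on the other side.
- bowl: Open copper bowl, a bystander, 96 mm across and 38 mm high, loose on the table at the robot's right. Origin: centre of its underside.
- beaker: Open glass beaker, a bystander, 66 mm across and 85 mm high, loose on the table at the robot's left. Origin: centre of its underside.
Not all that is in view belongs to the job. What is shaped like the jar_small but green or red is not meant.

How it is judged:
At the end, for the whole second after the job is handed in: Each jar stands upright (within 4.5 degrees) and at rest on its own felt pad, its centre within 12 mm of the pad's centre, resting on the pad, and let go (horizontal distance between jar_small and pad_small below 0.012 m and z of jar_small in the frame of pad_small between 0.0005 and 0.006 m and angle between each of jar_small, jar_medium, jar_large, jar_largest's own z axis and vertical below 0.08 rad and linear speed of each of jar_small, jar_medium, jar_large, jar_largest below 0.02 m/s and angular speed of each of jar_small, jar_medium, jar_large, jar_largest below 0.3 rad/s and contact force between each of jar_small, jar_medium, jar_large, jar_largest and the fingers below 0.05 N and horizontal distance between jar_medium and pad_medium below 0.012 m and z of jar_medium in the frame of pad_medium between 0.0005 and 0.006 m and horizontal distance between jar_large and pad_large below 0.012 m and z of jar_large in the frame of pad_large between 0.0005 and 0.006 m and horizontal distance between jar_largest and pad_largest below 0.012 m and z of jar_largest in the frame of pad_largest between 0.0005 and 0.006 m); the robot touches nothing.
It fails at once if a jar is tipped over (leans more than 35 degrees) (angle between any of jar_small, jar_medium, jar_large, jar_largest's own z axis and vertical above 0.61 rad).
It fails at once if a jar is dropped or knocked: it moves faster than 0.6 m/s (a fall of some 18 mm) while not in the fingers ((linear speed of jar_small above 0.6 m/s and contact force between jar_small and the fingers below 0.05 N) or (linear speed of jar_medium above 0.6 m/s and contact force between jar_medium and the fingers below 0.05 N) or (linear speed of jar_large above 0.6 m/s and contact force between jar_large and the fingers below 0.05 N) or (linear speed of jar_largest above 0.6 m/s and contact force between jar_largest and the fingers below 0.05 N)).
It fails at once if the copper bowl or the beaker is moved more than 25 mm (distance of any of bowl, beaker from where it was at the start of the episode above 0.025 m).
It also fails if it takes over 109 s, if anything falls off the work surface, if the arm or the gripper's body presses on something with over 40 N, if the wrist force passes 120 N, or if a joint passes its speed limit or range.

### The arm

A 7-joint arm with a two-finger parallel gripper is mounted at the origin on the work surface. World frame = base frame: x ahead of the robot, y to its left, z up, the work surface at z = 0. Lengths are in m, angles in rad, forces in N, time in s.
With the tool pointing down it reaches from about 0.425 to 0.925 m from the base axis. Payload 6.8 kg.
Tool frame: the origin (TCP) lies at the very end of the fingers, on their centre line; the grasp point (between the pads) lies 19 mm behind it; z points along the fingers, x is the direction in which the jaws open and shut, and the axes are right-handed (so a half turn about z gives the same grasp; the last joint's range is limited). The gripper opens to 88 mm and grips with 3 to 60 N. Pads are 20 mm wide; open, the fingers measure 115 mm over their backs; the gripper's body (75 mm by 178 mm) begins 61 mm behind the grasp point.
Start: joints at [-1.264, 0.477, 0.022, 1.555, -0.011, 1.109, -0.083], TCP at [0.272, 0.618, 0.223] pointing down, gripper open.
Joint ranges: [-2.96, 2.96], [-0.34, 2.1], [-1.41, 1.46], [0.24, 2.44], [-1.37, 4.51], [0.17, 1.92], [-2.96, 2.96]. Speed limits (rad/s): [2.39, 2.39, 3.14, 3.14, 3.14, 3.14, 3.14].

### API

Orientations are given as a rotation vector (axis times angle).
In Python, from rig import ctrl, viewer, order gives the robot as it stands. The module is installed in compiled form; this text tells all that it offers.
- The arm moves only by the tool send_rows, never from a script. Its argument "motion" is a list of rows, each a list of 4 numbers: the shift along the tool's x, y, z in cm, then the turn about the tool's z in degrees. A call has 1 to 20 rows; each row is the pose to reach, as a shift and turn from the pose measured when the call began, along the tool's axes at that moment; what a row does not reach only later rows make up. A row lasts 1/8 s, in which the tool goes at most 62.5 mm and 10.7 degrees, less where a joint would pass 70% of its speed; a pose out of reach is approached as far as the arm can. A call with a gripper value outside its range is refused whole. "jaw" is the closure, from 0 (fully open) to 1 (shut), set as the call begins (left out, the last holds). The fingers move at their own pace and stop on an object; "force" is the grip in N (left out, the last holds). Time passes only in rows, so rows that repeat a pose let the fingers close. It gives the time, the measured TCP pose, the force and the opening at its end, in the units of the state.
- ctrl.read_state(): the state, without advancing time (a new reading comes with each control period).
- viewer.grab_frame(name): name is "scene" or "side" or "wrist"; returns a dict with "img" (420x560x3 uint8, red, green, blue), "fx", "fy", "cx", "cy" (pixels), "R" (3x3) and "t" (3): a world point X has camera coordinates R X + t; the wrist camera has in their place "tool_from_camera" (4x4, takes a point from camera to tool coordinates, whose origin is the TCP and whose axes are the tool frame's). Camera axes: x right, y down, z forward; pixel columns grow to the right and rows downward; lengths in m; the calibration is good to about 2 mm. A picture is of the moment at which its call begins: read the wrist's pose just before it. There is no depth.
- order.job_done(): hands the job in, once; it reports no verdict.
The state is a dict: "time_s": time; "qpos": joint angles; "joint_velocities": joint speeds; "tau": joint torques, N m; "ee_pos": TCP position; "tool_rot": TCP orientation; "contact_force": force on the tool from outside, world axes, zero at the start; "wrist_torque": the same for the moment, N m; "grip_width": finger opening in m.
Only numpy, scipy, OpenCV 4.12 (cv2) and the standard library are available. Lean on these libraries where they do the work, as an engineer would, in place of code of your own. Each camera call takes 0.05 s, during which the arm holds its last target.

## Working session

There is one attempt and no reset: what is moved stays moved. The work goes in short steps, Python scripts to look and compute and a tool call to move; the robot and the scene stay as the last step left them, time stands still between calls to the robot, and variables do not carry over. Pictures are saved under pics/ and viewed, and the job is handed in when it is done.

Besides the shell and the picture viewer there is one more tool, called after ">>>" as name([rows], argument=value, ...), one row to a line, values as JSON. send_rows: Moves the arm, as the interface text tells. Its arguments: {"type":"object","properties":{"motion":{"type":"array","items":{"type":"array","items":{"type":"number"}}},"jaw":{"type":"number"},"force":{"type":"number"}},"required":["motion"]}

```bash
ls; mkdir -p pics; python3 - <<'E'
from rig import ctrl, viewer, order
import cv2
s=ctrl.read_state(); print(s)
for n in ["scene","side","wrist"]:
    f=viewer.grab_frame(n); cv2.imwrite(f"pics/{n}0.png",f["img"][:,:,::-1])
    print(n,{k:v for k,v in f.items() if k!="img"})
E
```

```text
pics
{'time_s': 0.0, 'qpos': array([-1.26409764,  0.47779239,  0.0223327 ,  1.55642932, -0.01150084,
        1.10927596, -0.08311743]), 'joint_velocities': array([ 1.24345974e-03,  5.73809968e-05, -4.06227292e-04, -1.68914572e-04,
        7.55211786e-04,  7.33525444e-04, -1.44515494e-03]), 'tau': array([-7.83593732e-04, -5.82854748e+01,  1.53444126e+00, -2.72625893e+01,
       -5.42849593e-02,  1.67882047e-02,  1.71298025e-04]), 'ee_pos': array([0.27180057, 0.61721593, 0.22169609]), 'tool_rot': array([ 2.63035506e+00,  1.71583145e+00, -2.22159799e-03]), 'contact_force': array([ 0.10960869, -0.46747846, -0.58682601]), 'wrist_torque': array([ 0.06943058, -0.0064384 ,  0.02924985]), 'grip_width': 0.08767296957057119}
scene {'fx': 522.5594390125078, 'fy': 522.5594390125078, 'cx': 285.48137510327354, 'cy': 199.64908770228806, 'R': array([[-0.20916681,  0.97785555, -0.00691158],
       [ 0.72751963,  0.15088845, -0.66928907],
       [-0.65342515, -0.14502137, -0.74296997]]), 't': array([ 0.13810744, -0.42421595,  1.73198161])}
side {'fx': 456.2506491746507, 'fy': 456.2506491746507, 'cx': 268.5359483339715, 'cy': 219.6191163423658, 'R': array([[ 0.99698416, -0.07543813,  0.01821172],
       [-0.03268626, -0.62103027, -0.78310472],
       [ 0.07038599,  0.78014773, -0.62162314]]), 't': array([-0.61957724,  0.0463622 ,  1.25858865])}
wrist {'fx': 366.7350118449464, 'fy': 366.7350118449464, 'cx': 273.29517093171535, 'cy': 208.2030553531475, 'tool_from_camera': array([[ 9.99999749e-01,  2.89237619e-04, -6.46267721e-04,
        -3.60079780e-04],
       [-1.07487798e-04,  9.64192267e-01,  2.65204186e-01,
        -7.25288255e-02],
       [ 6.99833366e-04, -2.65204050e-01,  9.64192057e-01,
        -1.62701483e-01],
       [ 0.00000000e+00,  0.00000000e+00,  0.00000000e+00,
         1.00000000e+00]])}
```

View pics/scene0.png

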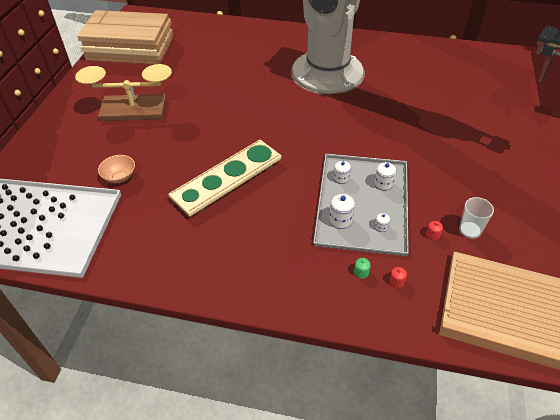

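View pics/side0.png

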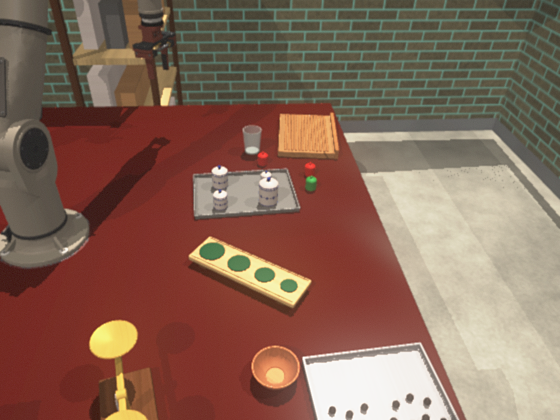

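View pics/wrist0.png

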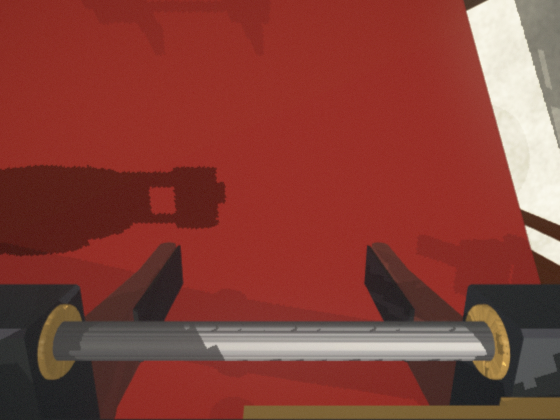

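```bash
cat > h.py <<'E'
import numpy as np, cv2
from rig import ctrl, viewer, order
from scipy.spatial.transform import Rotation as Rn
def ray(f,u,v,z):
    d=np.array([(u-f["cx"])/f["fx"],(v-f["cy"])/f["fy"],1.]); R=f["R"]; t=f["t"]
    c=-R.T@t; w=R.T@d; return c+w*(z-c[2])/w[2]
def proj(f,X):
    p=f["R"]@np.asarray(X,float)+f["t"]; return np.array([f["cx"]+f["fx"]*p[0]/p[2],f["cy"]+f["fy"]*p[1]/p[2]])
def wristcam():
    s=ctrl.read_state(); f=viewer.grab_frame("wrist")
    T=np.eye(4);T[:3,:3]=Rn.from_rotvec(s["tool_rot"]).as_matrix();T[:3,3]=s["ee_pos"]
    C=np.linalg.inv(T@f["tool_from_camera"]); f["R"]=C[:3,:3]; f["t"]=C[:3,3]; f["s"]=s; return f
def pads(f,z=0.033,amin=60):
    h=cv2.cvtColor(f["img"],cv2.COLOR_RGB2HSV)
    m=cv2.inRange(h,(60,80,25),(95,255,130)); n,l,st,c=cv2.connectedComponentsWithStats(m)
    out=[]
    for i in range(1,n):
        if st[i,4]>amin:
            ys,xs=np.where(l==i); P=np.array([ray(f,a,b,z) for a,b in zip(xs,ys)])
            ch=cv2.convexHull(P[:,:2].astype(np.float32))
            out.append((c[i].round(1),st[i,4],P.mean(0).round(4),cv2.minEnclosingCircle(ch)))
    return out
E
python3 - <<'E'
from h import *
for n in ["scene","side"]:
    f=viewer.grab_frame(n)
    print(n)
    for p in pads(f): print(p)
    im=f["img"][:,:,::-1]
    cr=im[145:295,305:505] if n=="scene" else im[120:225,180:340]
    k=4 if n=="scene" else 5
    cv2.imwrite(f"pics/{n}_crop.png",cv2.resize(cr,None,fx=k,fy=k,interpolation=cv2.INTER_CUBIC))
E
```

```text
scene
(array([258.8, 153.5]), np.int32(305), array([ 0.4649, -0.1158,  0.033 ]), ((0.46453458070755005, -0.1160217821598053), 0.032772812992334366))
(array([234.5, 168.2]), np.int32(253), array([ 0.5331, -0.1649,  0.033 ]), ((0.5328707098960876, -0.16512952744960785), 0.028667179867625237))
(array([212.3, 181.8]), np.int32(149), array([ 0.5929, -0.2075,  0.033 ]), ((0.5945096611976624, -0.20888519287109375), 0.02487342804670334))
(array([190.5, 195.1]), np.int32(97), array([ 0.6488, -0.2474,  0.033 ]), ((0.6498246788978577, -0.24903450906276703), 0.020806031301617622))
(array([357.9, 272.2]), np.int32(63), array([0.7948, 0.1935, 0.033 ]), ((0.7929493188858032, 0.19225949048995972), 0.015349611639976501))
side
(array([211., 251.]), np.int32(258), array([ 0.4628, -0.1212,  0.033 ]), ((0.46422502398490906, -0.12121036648750305), 0.030191337689757347))
```

View pics/scene_crop.png

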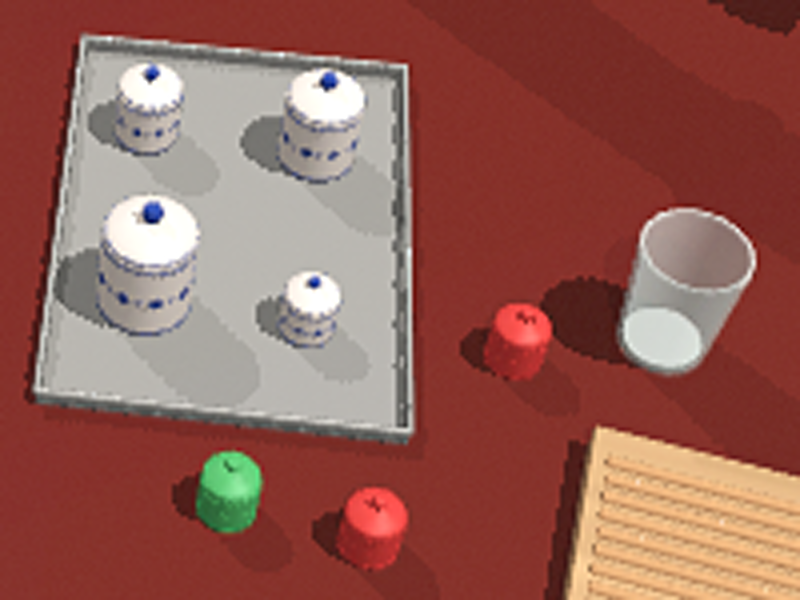

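View pics/side_crop.png

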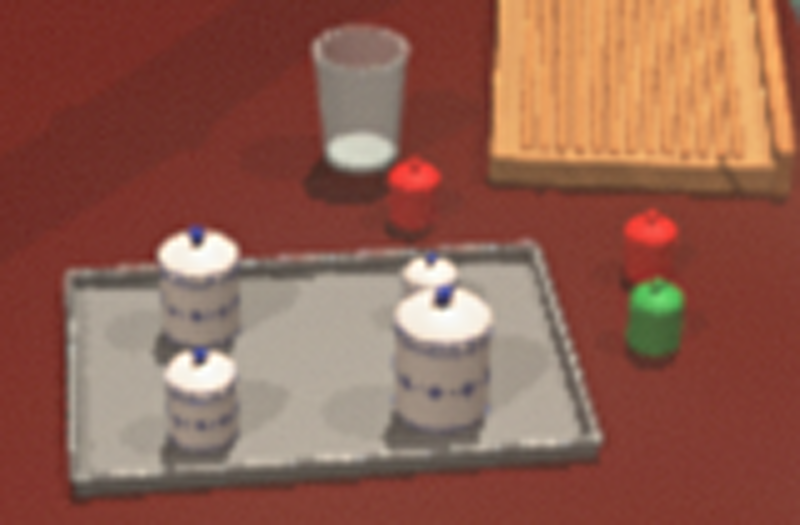

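```bash
python3 - <<'E'
from h import *
A=viewer.grab_frame("scene");B=viewer.grab_frame("side")
P=lambda f:f["fx"]*0 or np.array([[f["fx"],0,f["cx"]],[0,f["fy"],f["cy"]],[0,0,1]])@np.c_[f["R"],f["t"]]
a={"med":(152,73),"large":(329,80),"largest":(152,212),"small":(314,283)}
b={"med":(200,355),"large":(197,235),"largest":(444,295),"small":(431,259)}
H={"small":.046,"med":.060,"large":.074,"largest":.088}
for k in a:
    pa=np.array(a[k])/4.+[305,145]-.4; pb=np.array(b[k])/5.+[180,120]-.4
    X=cv2.triangulatePoints(P(A),P(B),pa.reshape(2,1),pb.reshape(2,1)); X=(X[:3]/X[3]).ravel()
    z=H[k]-.004+.002
    print(k,X.round(4),"scene",ray(A,*pa,z).round(4),"side",ray(B,*pb,z).round(4))
for n,p in dict(TL=(83,38),TR=(408,66),BR=(411,438),BL=(37,400)).items():
    print(n,ray(A,*(np.array(p)/4.+[305,145]),.012).round(3))
for n,p in dict(red1=(518,340),red2=(375,530),green=(230,490),beaker=(660,345)).items():
    print(n,ray(A,*(np.array(p)/4.+[305,145]),.01).round(3))
E
```

```text
med [0.4836 0.1137 0.0591] scene [0.4814 0.1139 0.058 ] side [0.4843 0.1138 0.058 ]
large [0.4814 0.2258 0.0725] scene [0.4796 0.2262 0.072 ] side [0.4822 0.2248 0.072 ]
largest [0.6285 0.1317 0.0851] scene [0.6281 0.1322 0.086 ] side [0.6292 0.1285 0.086 ]
small [0.629  0.2328 0.0455] scene [0.6271 0.2331 0.044 ] side [0.6296 0.2342 0.044 ]
TL [0.41  0.061 0.012]
TR [0.393 0.282 0.012]
BR [0.707 0.301 0.012]
BL [0.724 0.083 0.012]
red1 [0.619 0.361 0.01 ]
red2 [0.774 0.285 0.01 ]
green [0.764 0.202 0.01 ]
beaker [0.605 0.445 0.01 ]
```

```bash
cat >> h.py <<'E'
def go(x,y,z,yaw=None):
    s=ctrl.read_state(); R=Rn.from_rotvec(s["tool_rot"]).as_matrix()
    d=R.T@(np.array([x,y,z])-s["ee_pos"])*100; y0=np.degrees(np.arctan2(R[1,0],R[0,0]))
    tr=0 if yaw is None else -((yaw-y0+180)%360-180)
    print("pos",s["ee_pos"].round(4),"yaw",round(y0,1),"tilt z",R[:,2].round(4),"t",s["time_s"],"-> row",d.round(2),round(tr,1),"q7",s["qpos"][6].round(2))
E
python3 -c "
from h import *
go(.58,.13,.25,4)"
```

```text
pos [0.272  0.6177 0.2225] yaw 66.2 tilt z [-1.e-04 -3.e-04 -1.e+00] t 0.35 -> row [-32.22  47.84  -2.74] 62.2 q7 -0.08
```

>>> send_rows([
  [-3, 4.5, -1, 6],
  [-6, 9, -2, 12],
  [-9, 13.5, -2.7, 18],
  [-12, 18, -2.7, 24],
  [-15, 22.5, -2.7, 30],
  [-18, 27, -2.7, 36],
  [-21, 31.5, -2.7, 42],
  [-24, 36, -2.7, 48],
  [-27, 40, -2.7, 54],
  [-30, 44.5, -2.7, 60],
  [-32.2, 47.8, -2.7, 62],
  [-32.2, 47.8, -2.7, 62],
  [-32.2, 47.8, -2.7, 62],
], jaw=0, force=20)

```text
time_s: 1.98
ee_pos: [0.5792, 0.1313, 0.2494]
tool_rot: [-3.139, -0.118, 0.001]
contact_force: [0.2, 0.0, -0.2]
grip_width: 0.0874
```

```bash
python3 -c "
from h import *
f=wristcam();cv2.imwrite('pics/w1.png',f['img'][:,:,::-1])
go(.6285,.1315,.12,4)
for n,p in dict(med=(.482,.114,.002),large=(.4805,.2255,.002),largest=(.6285,.1315,.002),small=(.6285,.233,.002)).items():
  h=dict(med=.058,large=.072,largest=.086,small=.044)[n]
  print(n,proj(f,(p[0],p[1],h)))
for p in pads(f): print(p)
"
```

```text
pos [0.579  0.1319 0.2494] yaw 4.4 tilt z [-8.e-04  4.e-04 -1.e+00] t 2.025 -> row [ 4.94  0.42 12.94] 0.4 q7 -0.11
med [174.59282001 193.13467186]
large [169.17733638  72.48715377]
largest [327.6772274  193.19399758]
small [333.61119932  79.22560607]
(array([446.9, 123.8]), np.int32(352), array([0.749 , 0.2002, 0.033 ]), ((0.7558202743530273, 0.19969643652439117), 0.01618221402168274))
(array([164. , 375.1]), np.int32(1441), array([ 0.4635, -0.1228,  0.033 ]), ((0.4629351794719696, -0.11697713285684586), 0.03273714333772659))
(array([215.2, 406.6]), np.int32(774), array([ 0.5277, -0.1651,  0.033 ]), ((0.5315679311752319, -0.16592341661453247), 0.028504882007837296))
```

View pics/w1.png

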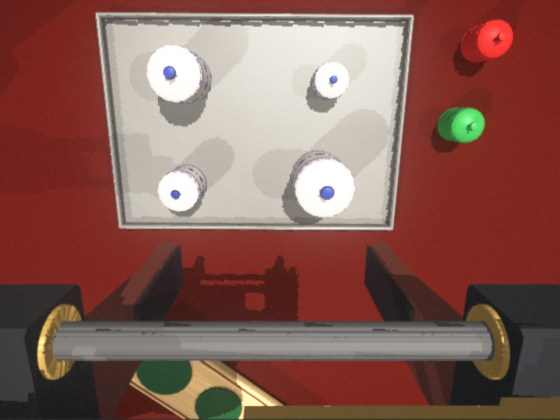

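>>> send_rows([
  [2, 0.2, 2, 0],
  [4, 0.4, 6, 0],
  [4.9, 0.4, 10, 0],
  [4.9, 0.4, 12, 0],
  [4.9, 0.4, 15, 0],
  [4.9, 0.4, 18, 0],
  [4.9, 0.4, 20, 0],
  [4.9, 0.4, 21, 0],
  [4.9, 0.4, 22, 0],
  [4.9, 0.4, 22, 0],
  [4.9, 0.4, 22, 0],
])

```text
time_s: 3.4
ee_pos: [0.6286, 0.1318, 0.03]
tool_rot: [-3.139, -0.119, -0.001]
contact_force: [0.6, 0.4, -0.6]
grip_width: 0.0877
```

```bash
python3 -c "
from h import *
f=wristcam();cv2.imwrite('pics/w2.png',f['img'][:,:,::-1])
go(.6285,.1315,.029,4);print(f['s']['contact_force'])
"
```

```text
pos [0.6286 0.1318 0.0301] yaw 4.4 tilt z [ 4.e-04  7.e-04 -1.e+00] t 3.45 -> row [-0.01  0.03  0.11] 0.4 q7 0.03
[ 0.5595325   0.38916554 -0.57809175]
```

View pics/w2.png

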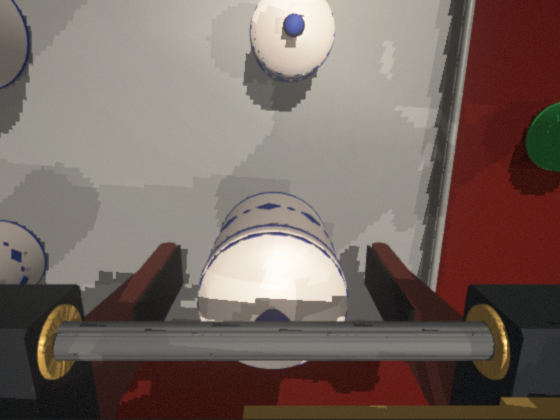

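>>> send_rows([
  [0, 0, 0, 0],
  [0, 0, 0, 0],
  [0, 0, 0, 0],
  [0, 0, 0, 0],
  [0, 0, 0, 0],
  [0, 0, 0, 0],
], jaw=1, force=20)

```text
time_s: 4.2
ee_pos: [0.6286, 0.1318, 0.0302]
tool_rot: [-3.139, -0.119, -0.001]
contact_force: [-0.6, -0.6, 1.7]
grip_width: 0.0578
```

```bash
python3 -c "
from h import *
go(.464,-.116,.17,54.4);go(.464,-.116,.17,-125.6)"
```

```text
pos [0.6286 0.1318 0.0302] yaw 4.4 tilt z [ 4.e-04  8.e-04 -1.e+00] t 4.2 -> row [-18.29  23.45 -14.01] -50.0 q7 0.03
pos [0.6286 0.1318 0.0302] yaw 4.4 tilt z [ 4.e-04  8.e-04 -1.e+00] t 4.2 -> row [-18.29  23.45 -14.01] 130.0 q7 0.03
```

>>> send_rows([
  [0, 0, -1, 0],
  [0, 0, -3, 0],
  [0, 0, -6, 0],
  [0, 0, -9, 0],
  [0, 0, -12, 0],
  [-1, 1.3, -14, -3],
  [-3, 4, -14, -10],
  [-6, 8, -14, -17],
  [-9, 11.5, -14, -25],
  [-12, 15.4, -14, -33],
  [-15, 19.2, -14, -42],
  [-17.3, 22.3, -14, -48],
  [-18.3, 23.5, -14, -50],
  [-18.3, 23.5, -14, -50],
  [-18.3, 23.5, -14, -50],
])

```text
time_s: 6.08
ee_pos: [0.4647, -0.1158, 0.1706]
tool_rot: [-2.794, -1.435, -0.003]
contact_force: [0.6, 1.3, -2.3]
grip_width: 0.0578
```

```bash
python3 -c "
from h import *
f=wristcam();cv2.imwrite('pics/w3.png',f['img'][:,:,::-1])
go(.464,-.116,.061,54.4);print(f['s']['contact_force'],f['s']['grip_width'])
g=viewer.grab_frame('scene');cv2.imwrite('pics/s3.png',g['img'][:,:,::-1])
"
```

```text
pos [ 0.4648 -0.1156  0.1704] yaw 54.4 tilt z [ 0.0014  0.001  -1.    ] t 6.125 -> row [-0.1  -0.04 10.94] 0.0 q7 1.16
[ 0.57173366  1.31531927 -2.26974275] 0.057817298249229716
```

View pics/w3.png

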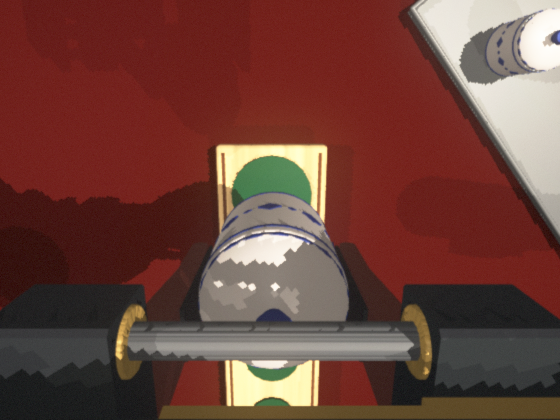

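View pics/s3.png

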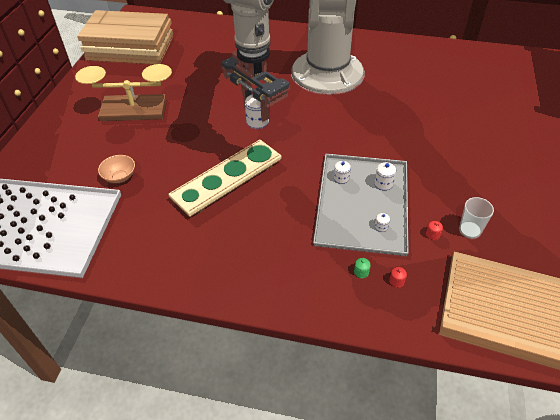

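```bash
python3 -c "
from h import *
f=wristcam()
im=f['img'][:,:,::-1].copy()
c=np.array([.464,-.116])
for off,r in((0,34),(84,30),(160,26),(228,22)):
  for a in np.linspace(0,6.28,60):
    q=c+np.array([.813,-.582])*off/1e3+r/1e3*np.array([np.cos(a),np.sin(a)]); u=proj(f,(*q,.033)); cv2.circle(im,tuple(int(round(k)) for k in u),0,(0,255,255),-1)
cv2.imwrite('pics/w3b.png',cv2.resize(im[130:420,180:380],None,fx=2,fy=2))
"
```

```text
(no output)
```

View pics/w3b.png

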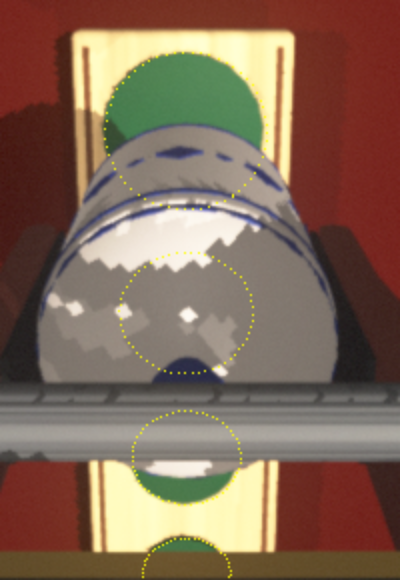

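The pad overlay fits within about 1–2 mm, so I'm lowering the jar onto the pad.

>>> send_rows([
  [-0.1, 0, 2, 0],
  [-0.1, 0, 5, 0],
  [-0.1, 0, 7.5, 0],
  [-0.1, 0, 9, 0],
  [-0.1, 0, 9.8, 0],
  [-0.1, 0, 10.2, 0],
  [-0.1, 0, 10.5, 0],
  [-0.1, 0, 10.7, 0],
  [-0.1, 0, 10.8, 0],
  [-0.1, 0, 10.8, 0],
  [-0.1, 0, 10.8, 0],
])

```text
time_s: 7.6
ee_pos: [0.4641, -0.1163, 0.0622]
tool_rot: [-2.793, -1.437, -0.002]
contact_force: [-0.6, 0.3, -1.9]
grip_width: 0.0577
```

>>> send_rows([
  [0, 0, 0.05, 0],
  [0, 0, 0.1, 0],
  [0, 0, 0.15, 0],
  [0, 0, 0.15, 0],
  [0, 0, 0.15, 0],
])

```text
time_s: 8.22
ee_pos: [0.4643, -0.1163, 0.0611]
tool_rot: [-2.793, -1.437, -0.002]
contact_force: [-2.1, 0.6, 6.5]
grip_width: 0.0577
```

>>> send_rows([
  [0, 0, -0.05, 0],
  [0, 0, -0.05, 0],
  [0, 0, -0.05, 0],
  [0, 0, -0.05, 0],
  [0, 0, -1, 0],
  [0, 0, -4, 0],
  [0, 0, -8, 0],
  [0, 0, -12, 0],
  [0, 0, -12, 0],
], jaw=0)

```text
time_s: 9.35
ee_pos: [0.4662, -0.1169, 0.1844]
tool_rot: [2.791, 1.435, 0.012]
contact_force: [0.4, 0.2, 0.2]
grip_width: 0.0877
```

```bash
python3 -c "
from h import *
f=wristcam();cv2.imwrite('pics/w4.png',f['img'][:,:,::-1])
go(.4805,.2255,.18,4.4);go(.4805,.2255,.026,4.4)
print(proj(f,(.464,-.116,.117)))
"
```

```text
pos [ 0.465  -0.1166  0.1826] yaw 54.4 tilt z [ 0.0047  0.0012 -1.    ] t 9.4 -> row [ 28.72 -18.64   0.31] 50.0 q7 1.16
pos [ 0.465  -0.1166  0.1826] yaw 54.4 tilt z [ 0.0047  0.0012 -1.    ] t 9.4 -> row [ 28.67 -18.68  15.71] 50.0 q7 1.16
[272.63901818 217.65922078]
```

View pics/w4.png

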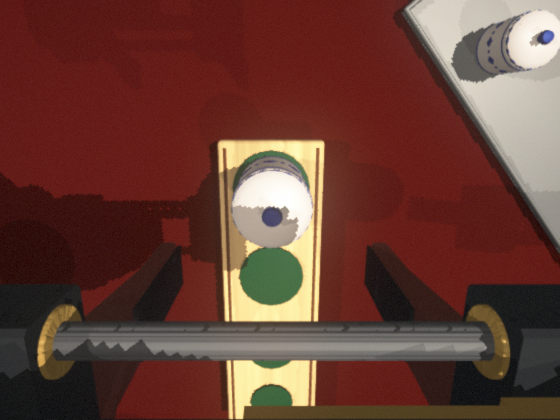

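>>> send_rows([
  [2, -1.3, 0, 4],
  [5.5, -3.6, 0, 10],
  [9.5, -6.2, 0, 18],
  [14, -9.1, 0, 26],
  [18.5, -12, 0, 34],
  [23, -15, 0, 42],
  [27, -17.6, 0, 48],
  [28.7, -18.7, 0, 50],
  [28.7, -18.7, 2, 50],
  [28.7, -18.7, 5, 50],
  [28.7, -18.7, 9, 50],
  [28.7, -18.7, 12.5, 50],
  [28.7, -18.7, 14.8, 50],
  [28.7, -18.7, 15.8, 50],
  [28.7, -18.7, 15.8, 50],
  [28.7, -18.7, 15.8, 50],
])

```text
time_s: 11.4
ee_pos: [0.4811, 0.2261, 0.0258]
tool_rot: [-3.138, -0.121, -0.009]
contact_force: [-0.4, -0.2, -0.3]
grip_width: 0.0878
```

```bash
python3 -c "
from h import *
f=wristcam();cv2.imwrite('pics/w5.png',f['img'][:,:,::-1])
go(.4805,.2255,.025,4.4)
"
```

```text
pos [0.4811 0.2262 0.026 ] yaw 4.4 tilt z [ 0.0059  0.002  -1.    ] t 11.45 -> row [-0.07  0.06  0.1 ] 0.0 q7 -0.32
```

View pics/w5.png

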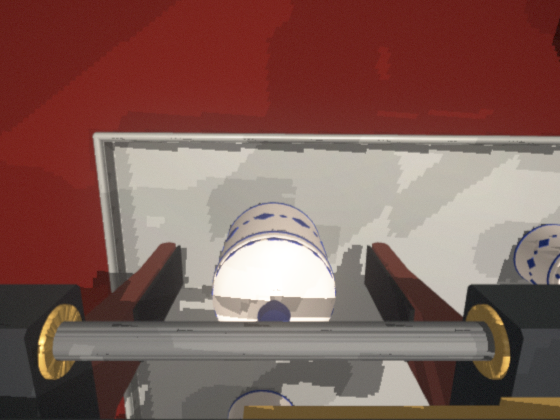

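>>> send_rows([
  [0, 0, 0, 0],
  [0, 0, 0, 0],
  [0, 0, 0, 0],
  [0, 0, 0, 0],
  [0, 0, 0, 0],
  [0, 0, 0, 0],
  [0, 0, 0, 0],
], jaw=1)

```text
time_s: 12.32
ee_pos: [0.4811, 0.2262, 0.026]
tool_rot: [-3.137, -0.121, -0.009]
contact_force: [-0.6, 0.0, 1.9]
grip_width: 0.0496
```

```bash
python3 -c "
from h import *
print(ctrl.read_state()['grip_width'])
go(.5323,-.165,.17,54.4)
"
```

```text
0.049641766788205255
pos [0.4811 0.2262 0.026 ] yaw 4.4 tilt z [ 0.0059  0.002  -1.    ] t 12.325 -> row [  2.17  39.37 -14.45] -50.0 q7 -0.32
```

>>> send_rows([
  [0, 0, -1, 0],
  [0, 0, -3, 0],
  [0, 0, -6, 0],
  [0, 0, -9, 0],
  [0, 0, -12, 0],
  [0, 1, -14.4, 0],
  [0.2, 4, -14.4, -5],
  [0.5, 8.5, -14.4, -11],
  [0.8, 13.5, -14.4, -17],
  [1, 18.5, -14.4, -24],
  [1.3, 23.5, -14.4, -30],
  [1.6, 28.5, -14.4, -37],
  [1.9, 33.5, -14.4, -43],
  [2.1, 37.5, -14.4, -48],
  [2.2, 39.3, -14.4, -50],
  [2.2, 39.4, -14.4, -50],
  [2.2, 39.4, -14.4, -50],
])

```text
time_s: 14.45
ee_pos: [0.5324, -0.1641, 0.1695]
tool_rot: [2.794, 1.437, 0.01]
contact_force: [-0.5, 0.3, -2.3]
grip_width: 0.0493
```

```bash
python3 -c "
from h import *
f=wristcam();cv2.imwrite('pics/w6.png',f['img'][:,:,::-1])
go(.5323,-.165,.058,54.4)
"
```

```text
pos [ 0.5326 -0.1637  0.1695] yaw 54.5 tilt z [ 0.0055  0.0028 -1.    ] t 14.5 -> row [-0.18  0.02 11.15] 0.1 q7 1.25
```

View pics/w6.png

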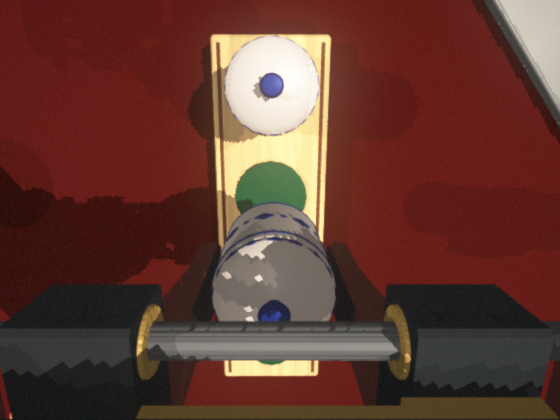

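>>> send_rows([
  [-0.2, 0, 2, 0],
  [-0.2, 0, 5, 0],
  [-0.2, 0, 7.7, 0],
  [-0.2, 0, 9.2, 0],
  [-0.2, 0, 10.1, 0],
  [-0.2, 0, 10.6, 0],
  [-0.2, 0, 10.9, 0],
  [-0.2, 0, 11, 0],
  [-0.2, 0, 11.05, 0],
  [-0.2, 0, 11.1, 0],
  [-0.2, 0, 11.15, 0],
  [-0.2, 0, 11.2, 0],
  [-0.2, 0, 11.2, 0],
])

```text
time_s: 16.12
ee_pos: [0.532, -0.165, 0.0575]
tool_rot: [2.793, 1.438, 0.01]
contact_force: [0.4, -0.3, -2.0]
grip_width: 0.0497
```

>>> send_rows([
  [0, 0, 0.05, 0],
  [0, 0, 0.1, 0],
  [0, 0, 0.12, 0],
  [0, 0, 0.12, 0],
])

```text
time_s: 16.62
ee_pos: [0.5322, -0.1652, 0.057]
tool_rot: [2.793, 1.438, 0.01]
contact_force: [-0.7, -0.4, 6.5]
grip_width: 0.0499
```

>>> send_rows([
  [0, 0, -0.05, 0],
  [0, 0, -0.05, 0],
  [0, 0, -0.05, 0],
  [0, 0, -0.05, 0],
  [0, 0, -1, 0],
  [0, 0, -4, 0],
  [0, 0, -8, 0],
  [0, 0, -12, 0],
  [0, 0, -12, 0],
], jaw=0)

```text
time_s: 17.75
ee_pos: [0.5336, -0.1662, 0.1807]
tool_rot: [2.79, 1.436, 0.019]
contact_force: [0.3, -0.6, -0.9]
grip_width: 0.0878
```

```bash
python3 -c "
from h import *
f=wristcam();cv2.imwrite('pics/w7.png',f['img'][:,:,::-1])
go(.482,.1137,.18,4.4);go(.482,.1137,.015,4.4)
print(proj(f,(.5323,-.165,.103)))
"
```

```text
pos [ 0.5324 -0.1657  0.1787] yaw 54.5 tilt z [ 0.0094  0.0025 -1.    ] t 17.8 -> row [ 19.82 -20.33  -0.1 ] 50.1 q7 1.25
pos [ 0.5324 -0.1657  0.1787] yaw 54.5 tilt z [ 0.0094  0.0025 -1.    ] t 17.8 -> row [ 19.69 -20.44  16.4 ] 50.1 q7 1.25
[273.38142605 213.54441318]
```

View pics/w7.png

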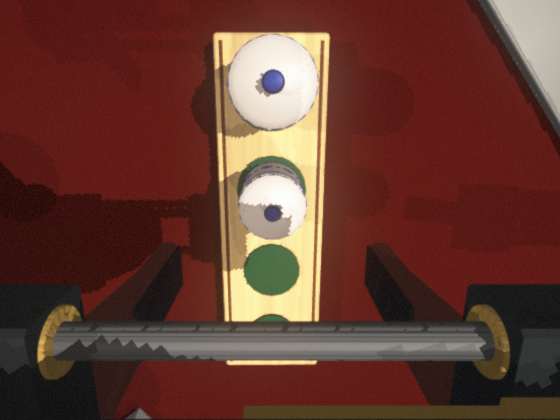

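>>> send_rows([
  [1.5, -1.5, 0, 4],
  [4.5, -4.5, 0, 11],
  [7.5, -7.7, 0, 19],
  [10.5, -10.8, 0, 27],
  [13.5, -14, 0, 35],
  [16.7, -17.3, 0, 43],
  [19, -19.7, 0, 49],
  [19.7, -20.4, 0, 50],
  [19.7, -20.4, 2, 50],
  [19.7, -20.4, 5, 50],
  [19.7, -20.4, 9, 50],
  [19.7, -20.4, 12.5, 50],
  [19.7, -20.4, 15, 50],
  [19.7, -20.4, 16, 50],
  [19.7, -20.4, 16.4, 50],
  [19.7, -20.4, 16.4, 50],
  [19.7, -20.4, 16.4, 50],
])

```text
time_s: 19.92
ee_pos: [0.4829, 0.1138, 0.0157]
tool_rot: [-3.136, -0.123, -0.017]
contact_force: [0.4, -0.1, 0.5]
grip_width: 0.0878
```

```bash
python3 -c "
from h import *
f=wristcam();cv2.imwrite('pics/w8.png',f['img'][:,:,::-1])
go(.4825,.1137,.016,4.4)
"
```

```text
pos [0.4829 0.1138 0.0157] yaw 4.5 tilt z [ 0.0108  0.0032 -0.9999] t 19.975 -> row [-0.04  0.01 -0.03] 0.1 q7 -0.07
```

View pics/w8.png

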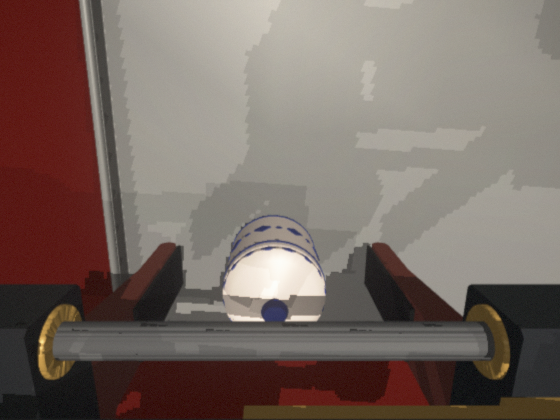

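>>> send_rows([
  [0, 0, 0, 0],
  [0, 0, 0, 0],
  [0, 0, 0, 0],
  [0, 0, 0, 0],
  [0, 0, 0, 0],
  [0, 0, 0, 0],
  [0, 0, 0, 0],
  [0, 0, 0, 0],
], jaw=1, force=15)

```text
time_s: 20.98
ee_pos: [0.4829, 0.1138, 0.0157]
tool_rot: [-3.136, -0.123, -0.017]
contact_force: [-0.5, -0.6, 0.8]
grip_width: 0.0423
```

```bash
python3 -c "
from h import *
print(ctrl.read_state()['grip_width'])
go(.594,-.2092,.16,54.4)
"
```

```text
0.04226455257542927
pos [0.4829 0.1138 0.0157] yaw 4.5 tilt z [ 0.0107  0.0032 -0.9999] t 20.975 -> row [  8.71  33.04 -14.41] -49.9 q7 -0.07
```

>>> send_rows([
  [0, 0, -1, 0],
  [0, 0, -3, 0],
  [0, 0, -6, 0],
  [0, 0, -9, 0],
  [0, 0, -12, 0],
  [0.2, 1, -14.4, -1],
  [1, 4, -14.4, -6],
  [2.2, 8.5, -14.4, -13],
  [3.5, 13, -14.4, -20],
  [4.6, 17.5, -14.4, -27],
  [5.8, 22, -14.4, -34],
  [7, 26.5, -14.4, -41],
  [8.1, 30.8, -14.4, -47],
  [8.7, 33, -14.4, -50],
  [8.7, 33, -14.4, -50],
  [8.7, 33, -14.4, -50],
])

```text
time_s: 22.98
ee_pos: [0.5936, -0.2075, 0.16]
tool_rot: [2.792, 1.438, 0.017]
contact_force: [-0.7, 0.3, -2.2]
grip_width: 0.0419
```

```bash
python3 -c "
from h import *
f=wristcam();cv2.imwrite('pics/w9.png',f['img'][:,:,::-1])
go(.594,-.2092,.0472,54.4)
"
```

```text
pos [ 0.5936 -0.2071  0.1599] yaw 54.5 tilt z [ 0.0103  0.0041 -0.9999] t 23.025 -> row [-0.26  0.09 11.27] 0.1 q7 1.31
```

View pics/w9.png

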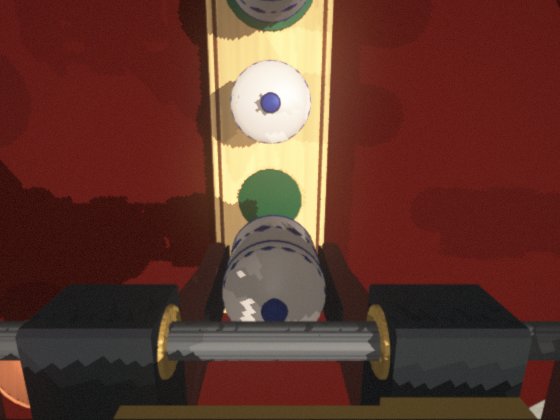

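>>> send_rows([
  [-0.2, 0, 2, 0],
  [-0.3, 0.1, 5, 0],
  [-0.3, 0.1, 7.7, 0],
  [-0.3, 0.1, 9.2, 0],
  [-0.3, 0.1, 10.1, 0],
  [-0.3, 0.1, 10.6, 0],
  [-0.3, 0.1, 10.9, 0],
  [-0.3, 0.1, 11.05, 0],
  [-0.3, 0.1, 11.15, 0],
  [-0.3, 0.1, 11.2, 0],
  [-0.3, 0.1, 11.25, 0],
  [-0.3, 0.1, 11.25, 0],
])

```text
time_s: 24.52
ee_pos: [0.5938, -0.2096, 0.0474]
tool_rot: [2.791, 1.439, 0.017]
contact_force: [-0.7, 0.2, -0.6]
grip_width: 0.0419
```

>>> send_rows([
  [0, 0, 0.05, 0],
  [0, 0, 0.1, 0],
  [0, 0, 0.1, 0],
  [0, 0, 0.1, 0],
])

```text
time_s: 25.02
ee_pos: [0.594, -0.2097, 0.0467]
tool_rot: [2.791, 1.439, 0.018]
contact_force: [-0.8, -0.6, 3.4]
grip_width: 0.0415
```

>>> send_rows([
  [0, 0, 0, 0],
  [0, 0, 0, 0],
  [0, 0, 0, 0],
  [0, 0, 0, 0],
  [0, 0, -1, 0],
  [0, 0, -4, 0],
  [0, 0, -8, 0],
  [0, 0, -12, 0],
  [0, 0, -14, 0],
  [0, 0, -14, 0],
], jaw=0)

```text
time_s: 26.28
ee_pos: [0.5937, -0.2108, 0.1891]
tool_rot: [2.789, 1.437, 0.023]
contact_force: [-0.3, 0.4, -0.5]
grip_width: 0.088
```

```bash
python3 -c "
from h import *
f=wristcam();cv2.imwrite('pics/w10.png',f['img'][:,:,::-1])
go(.6285,.233,.18,4.4);go(.6285,.233,.05,4.4)
print(proj(f,(.594,-.2092,.089)))
"
```

```text
pos [ 0.5928 -0.2104  0.1874] yaw 54.5 tilt z [ 0.0122  0.0038 -0.9999] t 26.325 -> row [ 38.17 -22.82   0.95] 50.1 q7 1.31
pos [ 0.5928 -0.2104  0.1874] yaw 54.5 tilt z [ 0.0122  0.0038 -0.9999] t 26.325 -> row [ 38.04 -22.92  13.95] 50.1 q7 1.31
[274.47907462 206.14249989]
```

View pics/w10.png

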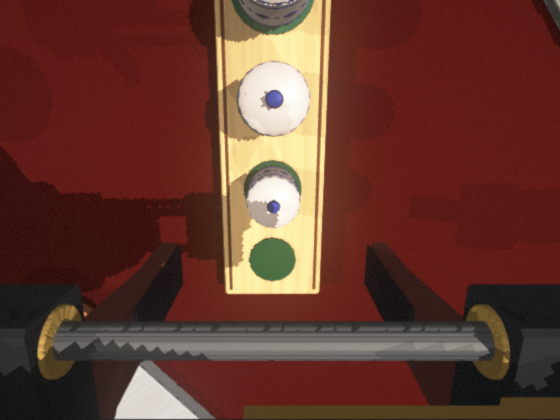

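>>> send_rows([
  [2, -1.2, 0, 3],
  [6, -3.6, 0, 9],
  [10.5, -6.3, 0, 15],
  [15, -9, 0, 21],
  [19.5, -11.7, 0, 27],
  [24, -14.4, 0, 33],
  [28.5, -17.1, 0, 39],
  [33, -19.8, 0, 45],
  [36.5, -22, 0, 49],
  [38, -22.9, 1, 50],
  [38, -22.9, 4, 50],
  [38, -22.9, 8, 50],
  [38, -22.9, 11, 50],
  [38, -22.9, 13, 50],
  [38, -22.9, 13.9, 50],
  [38, -22.9, 13.9, 50],
])

```text
time_s: 28.32
ee_pos: [0.6285, 0.232, 0.0503]
tool_rot: [-3.136, -0.124, -0.019]
contact_force: [0.3, 1.1, -0.3]
grip_width: 0.0876
```

```bash
python3 -c "
from h import *
f=wristcam();cv2.imwrite('pics/w11.png',f['img'][:,:,::-1])
go(.6285,.233,.007,4.4)
print(proj(f,(.6285,.233,.044)))
"
```

```text
pos [0.629  0.2324 0.0511] yaw 4.5 tilt z [ 0.0131  0.004  -0.9999] t 28.375 -> row [-0.1  -0.06  4.41] 0.1 q7 -0.17
[273.89861435 256.04525492]
```

View pics/w11.png

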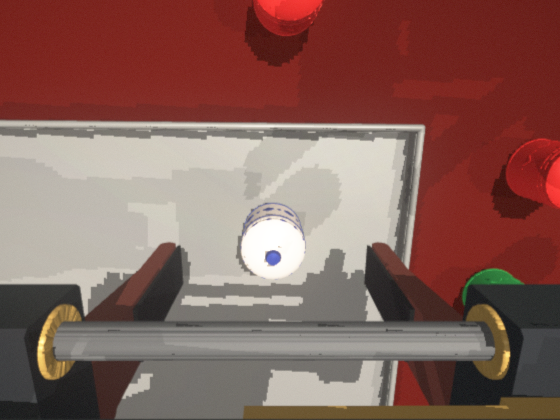

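>>> send_rows([
  [-0.1, -0.1, 1.2, 0],
  [-0.1, -0.1, 2.6, 0],
  [-0.1, -0.1, 3.6, 0],
  [-0.1, -0.1, 4.2, 0],
  [-0.1, -0.1, 4.4, 0],
  [-0.1, -0.1, 4.4, 0],
])

```text
time_s: 29.12
ee_pos: [0.6286, 0.2335, 0.0071]
tool_rot: [-3.136, -0.124, -0.021]
contact_force: [-0.4, 0.3, 0.8]
grip_width: 0.0878
```

>>> send_rows([
  [0, 0, 0, 0],
  [0, 0, 0, 0],
  [0, 0, 0, 0],
  [0, 0, 0, 0],
  [0, 0, 0, 0],
  [0, 0, 0, 0],
  [0, 0, 0, 0],
  [0, 0, 0, 0],
  [0, 0, 0, 0],
], jaw=1, force=12)

```text
time_s: 30.25
ee_pos: [0.6286, 0.2334, 0.0071]
tool_rot: [-3.136, -0.124, -0.021]
contact_force: [0.0, -0.1, 0.2]
grip_width: 0.0336
```

```bash
python3 -c "
from h import *
print(ctrl.read_state()['grip_width'],ctrl.read_state()['contact_force'])
go(.6494,-.2488,.16,54.4)
"
```

```text
0.033599759773855375 [ 0.03919574 -0.12248762  0.24266204]
pos [0.6286 0.2334 0.0071] yaw 4.5 tilt z [ 0.0132  0.004  -0.9999] t 30.25 -> row [ -1.52  48.19 -15.45] -49.9 q7 -0.15
```

>>> send_rows([
  [0, 0, -1, 0],
  [0, 0, -3, 0],
  [0, 0, -6, 0],
  [0, 0, -9, 0],
  [0, 0, -12, 0],
  [0, 1, -14.5, 0],
  [-0.1, 4, -15.4, -4],
  [-0.3, 8.5, -15.4, -9],
  [-0.4, 13.5, -15.4, -14],
  [-0.6, 18.5, -15.4, -19],
  [-0.7, 23.5, -15.4, -24],
  [-0.9, 28.5, -15.4, -30],
  [-1, 33.5, -15.4, -35],
  [-1.2, 38.5, -15.4, -40],
  [-1.4, 43, -15.4, -45],
  [-1.5, 46.5, -15.4, -49],
  [-1.5, 48.2, -15.4, -50],
  [-1.5, 48.2, -15.4, -50],
  [-1.5, 48.2, -15.4, -50],
])

```text
time_s: 32.62
ee_pos: [0.6499, -0.2475, 0.1602]
tool_rot: [2.79, 1.439, 0.023]
contact_force: [0.4, -0.1, 0.1]
grip_width: 0.0337
```

```bash
python3 -c "
from h import *
f=wristcam();cv2.imwrite('pics/w12.png',f['img'][:,:,::-1])
print(f['s']['grip_width'])
go(.6494,-.2488,.0385,54.4)
"
```

```text
0.03371171074700983
pos [ 0.65   -0.2471  0.16  ] yaw 54.6 tilt z [ 0.0137  0.0048 -0.9999] t 32.675 -> row [-0.32 -0.05 12.15] 0.2 q7 1.33
```

View pics/w12.png

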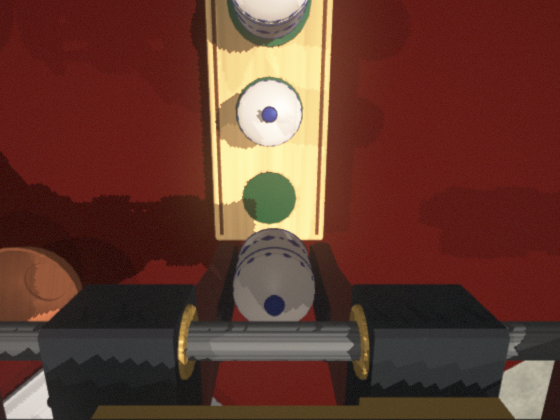

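>>> send_rows([
  [-0.2, 0, 2, 0],
  [-0.3, 0, 5, 0],
  [-0.3, 0, 8, 0],
  [-0.3, 0, 10, 0],
  [-0.3, 0, 11, 0],
  [-0.3, 0, 11.5, 0],
  [-0.3, 0, 11.8, 0],
  [-0.3, 0, 11.95, 0],
  [-0.3, 0, 12.05, 0],
  [-0.3, 0, 12.1, 0],
  [-0.3, 0, 12.1, 0],
  [-0.3, 0, 12.1, 0],
])

```text
time_s: 34.17
ee_pos: [0.65, -0.249, 0.0391]
tool_rot: [2.79, 1.44, 0.023]
contact_force: [0.7, -0.2, -1.1]
grip_width: 0.0337
```

>>> send_rows([
  [0, 0, 0.05, 0],
  [0, 0, 0.1, 0],
  [0, 0, 0.1, 0],
  [0, 0, 0.1, 0],
])

```text
time_s: 34.67
ee_pos: [0.6501, -0.2491, 0.0382]
tool_rot: [2.79, 1.44, 0.023]
contact_force: [-0.8, 0.2, 0.6]
grip_width: 0.0341
```

>>> send_rows([
  [0, 0, 0.05, 0],
  [0, 0, 0.08, 0],
  [0, 0, 0.08, 0],
])

```text
time_s: 35.05
ee_pos: [0.6502, -0.2491, 0.0381]
tool_rot: [2.789, 1.44, 0.023]
contact_force: [-1.4, 1.0, 5.8]
grip_width: 0.034
```

Contact felt; opening and lifting straight up.

>>> send_rows([
  [0, 0, 0, 0],
  [0, 0, 0, 0],
  [0, 0, 0, 0],
  [0, 0, 0, 0],
  [0, 0, -1, 0],
  [0, 0, -4, 0],
  [0, 0, -8, 0],
  [0, 0, -12, 0],
  [0, 0, -16, 0],
  [0, 0, -18, 0],
  [0, 0, -18, 0],
  [0, 0, -18, 0],
], jaw=0)

```text
time_s: 36.55
ee_pos: [0.6467, -0.2495, 0.2162]
tool_rot: [2.791, 1.441, 0.02]
contact_force: [0.3, -0.6, -0.2]
grip_width: 0.0879
```

```bash
python3 -c "
from h import *
f=wristcam();cv2.imwrite('pics/w13.png',f['img'][:,:,::-1])
im=f['img'][:,:,::-1].copy()
c=np.array([.464,-.116])
for off,h in((0,84),(84,70),(160,56),(228,42)):
  q=c+np.array([.813,-.582])*off/1e3; print(proj(f,(*q,.033+h/1e3)).round(1))
print(f['s']['contact_force'],f['s']['ee_pos'])
for n in('scene','side'):
  g=viewer.grab_frame(n); b=g['img'][:,:,::-1]
  b=b[130:250,90:410] if n=='scene' else b[150:320,180:400]
  cv2.imwrite('pics/%s13.png'%n,cv2.resize(b,None,fx=2.5 if n=='scene' else 3,fy=2.5 if n=='scene' else 3,interpolation=cv2.INTER_CUBIC))
"
```

```text
[ 277.5 -172.2]
[276.2  -1.6]
[275.3 114.5]
[274.6 196.5]
[ 0.25922116 -0.60642631 -0.24671573] [ 0.64673281 -0.24945852  0.21620934]
```

View pics/w13.png

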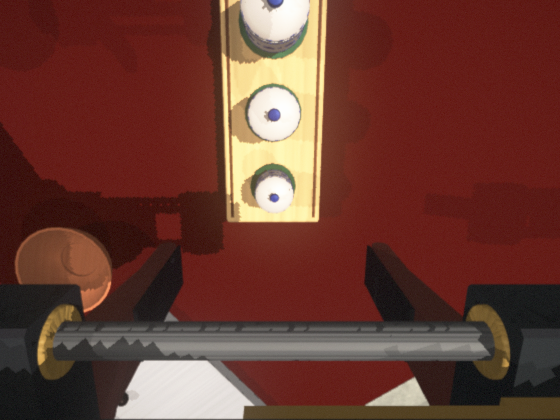

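View pics/scene13.png

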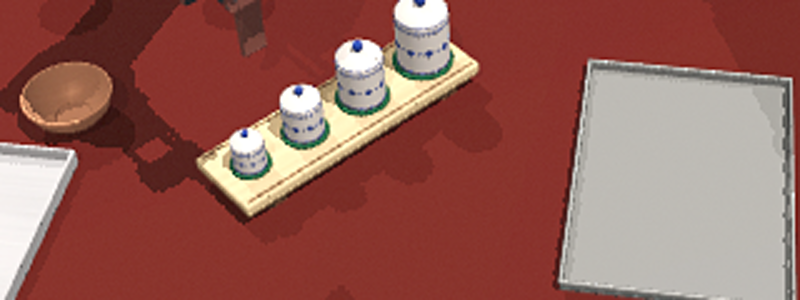

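View pics/side13.png

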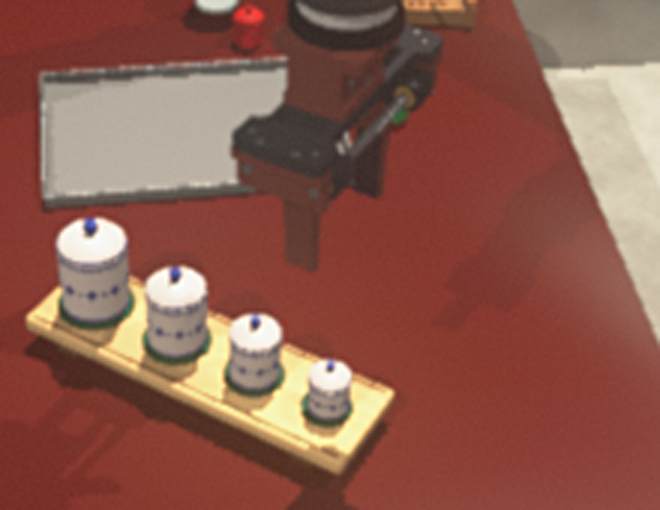

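All four jars stand upright and centred on their own pads. The knobs match the predicted pixels within about 2 px, and the gripper is clear of everything.

```bash
python3 -c "
from rig import order
print(order.job_done())"
```

```text
the job is handed in; nothing more can be done
None
```

I moved the four jars, largest first, from the tray to the matching felt pads on the stand. I lowered each one until I felt light contact (about 3 to 7 N) before letting go. The job took about 37 s of the 109 s allowed; the hand-in reports no verdict.

- **Placement:** in the last wrist view, the small and medium jars' knobs are within about 2 px of where a centred jar's would be. The large jar's knob is at the image edge and roughly agrees. The largest jar was out of that view, but it matched when I checked it right after placing it.
- **Upright:** the scene and side views show all four jars standing upright, each with an even green rim of felt around its foot.
- **Gripper:** it ended open and raised clear, at z = 0.216 m, with a contact force of about 0.7 N that looks like sensor noise.
- **Bowl and beaker:** the arm went near neither. The bowl looks unmoved; the beaker is mostly outside the last pictures, so I did not check its position at the end.
- **Disagreements:** at the start, the side camera put the largest pad about 5 mm off the scene camera in y. I trusted the scene camera because the wrist overlay agreed with it to 1–2 mm. The tool also drifted to a tilt of about 0.014 rad over the run, well inside the 0.08 rad allowed for the jars.

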